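# Stack the top tier onto a bench parts rack

### The arm

A 6-joint arm with a two-finger parallel gripper is mounted at the origin on a cart in front of the work surface, level with it; the furniture and walls round the work are solid. World frame = base frame: x ahead of the robot, y to its left, z up, the work surface at z = 0. Lengths are in mm, angles in rad, forces in N, time in s.
With the tool pointing down it reaches from about 275 to 850 mm from the base axis. Payload 5.2 kg.
Tool frame: the origin (TCP) lies at the centre of the arm's flange, where the gripper is bolted on; the fingertips stand 173 mm ahead of it and the grasp point (between the pads) lies 155 mm ahead of it; y points along the fingers, x is the direction in which the jaws open and shut, and the axes are right-handed (so a half turn about y gives the same grasp; the last joint's range is limited). The gripper opens to 85 mm and grips with 20 to 120 N. Pads are 22 mm wide; open, the fingers measure 114 mm over their backs; the gripper's body (76 mm by 85 mm) begins 54 mm behind the grasp point. The pads swing forward as they close: fully open they stand 13 mm farther back than shut.
Start: joints at [-1.311, 0.259, 1.535, -0, 1.348, -0.203], TCP at [245.571, -492.139, 404.71] pointing down, gripper open.
Joint ranges: [-3.14, 3.14], [-0.91, 2.08], [0.19, 2.58], [-1.22, 4.36], [0.22, 2.71], [-3.12, 3.12]. Speed limits (rad/s): [2.57, 2.57, 3.14, 3.14, 3.14, 3.14].

### API

Orientations are given as a rotation vector (axis times angle).
In Python, from station import get_state, snapshot, get_calibration, close_job, outline_of, landmark_of gives the robot as it stands. The module is installed in compiled form; this text tells all that it offers.
- The arm moves only by the tool apply_moves, never from a script. Its argument "series" is a list of rows, each an object with "jaw": the finger opening in mm, from 0 to 85.4; "dp": the shift along the tool's x, y, z in mm, a list of three; "twist": the turn, a rotation vector about the tool's x, y, z in degrees, a list of three. In form: [{"jaw": jaw, "dp": [x, y, z], "twist": [wx, wy, wz]}, ...]. A call has exactly 5 rows; each row is the pose to reach, as a shift and turn from the pose measured when the call began, along the tool's axes at that moment; what a row does not reach only later rows make up. A row lasts 1/8 s, in which the tool goes at most 62.5 mm and 10.7 degrees, less where a joint would pass 70% of its speed; a pose out of reach is approached as far as the arm can. A call with a gripper value outside its range is refused whole. The fingers move at their own pace and stop on an object; "force" is the grip in N (left out, the last holds). Time passes only in rows, so rows that repeat a pose let the fingers close, or fill a call up. It gives the time, the measured TCP pose, the force and the opening at its end, in the units of the state.
- get_state(): the state, without advancing time (a new reading comes with each control period).
- snapshot(name): name is "scene" or "side" or "wrist"; returns (picture, depth): 384x512x3 uint8, red, green, blue; 384x512 float32, mm along the optical axis (not along the pixel's ray), 0 where there is no reading.
- get_calibration(name): a dict with "fx", "fy", "cx", "cy" (pixels), "eye" and "orientation" of the camera in the world. Camera axes: x right, y down, z forward; pixel columns grow to the right and rows downward; lengths in mm; the calibration is good to about 2 mm. A picture is of the moment at which its call begins: read the wrist's pose just before it. get_calibration takes no time and is no camera call; for the wrist camera it gives the pose at the moment of the call.
- close_job(): hands the job in, once; it reports no verdict.
Trained networks look in the newest picture that a camera, given by its name, has taken for a name from the list of things; names that differ only in an ending like _2 or _b are one class to them, and where a whole thing is asked for, a point or a joint stands for the part that bears it (a point fixed in the world has none). Each returns a list of dicts, best first, with "conf" (0 to 1); they miss things now and then, are a little off and sometimes report something else, mostly with a low value. They report only what shows in the picture. A call takes as long as a camera call.
- outline_of(target, camera): "region" (384x512 bool, what is visible of it) and "rect" ([left, top, right, bottom] as shares, 0 to 1, of the picture: columns of its width, rows of its height, round what is visible of it).
- landmark_of(target, camera): "location" ([column, row] as shares, 0 to 1, of the picture: columns of its width, rows of its height: a listed point, or the origin of a listed thing).
The state is a dict: "time": time; "qpos": joint angles; "dq": joint speeds; "joint_torque": joint torques, N m; "tool_pos": TCP position; "eef_rot": TCP orientation; "force": force on the tool from outside, world axes, zero at the start; "torque": the same for the moment, N m; "opening": opening from 0.0 (shut) to 1.0 (fully open).
Only numpy, scipy, OpenCV 4.12 (cv2) and the standard library are available. Lean on these libraries where they do the work, as an engineer would, in place of code of your own. Each camera call takes 0.05 s, during which the arm holds its last target.

### The job

Assemble the small stacking parts rack: pick up the wider of the two loose tiers by its handle and lower it onto the base frame so that each of its four corner posts stands fully home in a corner cup of the base frame. Keep hold of it until the posts are in the cups rather than dropping it, then let go and move clear. Leave the small square tier where it stands.

Things in the scene. Friction and masses are not known exactly. Their poses are not given: they have to be found in the camera images.
- base_frame: Lower frame, grey and aluminium, 137x117x75 mm, immovable on the desk: low deck with parts on it, four posts each topped by a flared square cup. Origin: centre of its underside, z up. Cup centres at x +-50, y +-40 mm. Cup floors 53, mouths 75 mm above the desk; 20 mm wide inside at the floor, 34 at the mouth; the flare centres a post to about 4 mm.
- wide_tier_handle (a point): Centre of the wide loose tier's black handle bar: 90 mm long along x (68 clear between its uprights), 14 thick in y, 16 high; z up; 99 mm above the post ends, 42 above the deck's rim. Deck 116x96 mm, long in x, on four 12 mm posts with rounded ends at x +-50, y +-40 mm. About 0.3 kg. Fits the base frame either way round; fully home, the bar's centre is 152 mm above the desk.
- small_tier_handle (a point): Centre of the handle bar of the small loose tier, which does not fit the base frame and is left alone: same build and height, but a square deck of 76x76 mm with posts at x, y +-30 mm. Bar along x, its centre 99 mm above the desk.

How it is judged:
By the outcome, as a careful person would: the job done as asked, in the order asked, and still so for the second after the job is handed in, with the robot touching nothing.
It also fails if it takes over 42 s, if anything falls off the work surface, if the arm or the gripper's body presses on something with over 40 N, if the wrist force passes 120 N, or if a joint passes its speed limit or range.

## Working session

There is one attempt and no reset: what is moved stays moved. The work goes in short steps, Python scripts to look and compute and a tool call to move; the robot and the scene stay as the last step left them, time stands still between calls to the robot, and variables do not carry over. Pictures are saved under pics/ and viewed, and the job is handed in when it is done.

Besides the shell and the picture viewer there is one more tool, called after "Call:" as a command line: name --argument value ..., lists and objects as JSON in quotes. apply_moves: Moves the arm, as the interface text tells. Its arguments: {"type":"object","properties":{"series":{"type":"array","items":{"type":"object","properties":{"jaw":{"type":"number"},"dp":{"type":"array","items":{"type":"number"}},"twist":{"type":"array","items":{"type":"number"}}}}},"force":{"type":"number"}},"required":["series"]}

```bash
mkdir -p pics; cat > h.py <<'E'
import numpy as np, cv2
from station import *
from scipy.spatial.transform import Rotation as R
def cal(n):
    c=get_calibration(n); o=np.array(c['orientation'],float)
    c['R']=o if o.shape==(3,3) else (R.from_rotvec(o).as_matrix() if o.size==3 else R.from_quat(o).as_matrix())
    c['eye']=np.array(c['eye'],float); return c
def world(c,u,v,d):
    return c['eye']+c['R']@np.array([(u-c['cx'])/c['fx']*d,(v-c['cy'])/c['fy']*d,d])
def onplane(c,u,v,z):
    r=c['R']@np.array([(u-c['cx'])/c['fx'],(v-c['cy'])/c['fy'],1]); return c['eye']+r*(z-c['eye'][2])/r[2]
def proj(c,p):
    q=c['R'].T@(np.array(p)-c['eye']); return q[0]/q[2]*c['fx']+c['cx'],q[1]/q[2]*c['fy']+c['cy']
def cloud(c,D):
    v,u=np.mgrid[:384,:512]; P=np.stack([(u-c['cx'])/c['fx']*D,(v-c['cy'])/c['fy']*D,D],-1)
    return P@c['R'].T+c['eye']
E
python3 - <<'E'
from h import *
print(get_state())
for n in ['scene','side','wrist']:
    c=cal(n); print(n,c)
    im,D=snapshot(n); cv2.imwrite(f'pics/{n}0.png',im[:,:,::-1]); np.save(n+'0.npy',D)
    if n=='wrist': continue
    for t in ['base_frame','wide_tier_handle','small_tier_handle']:
        for l in landmark_of(t,n)[:2]:
            u,v=l['location'][0]*512,l['location'][1]*384; z={'b':0,'w':99,'s':99}[t[0]]
            print(t,round(u),round(v),l['conf'],onplane(c,u,v,z).round(1),world(c,u,v,D[int(v),int(u)]).round(1))
E
```

```text
{'time': 0.0, 'qpos': array([-1.31080708e+00,  2.59310221e-01,  1.53610564e+00,  2.63817775e-06,
        1.34800637e+00, -2.02836826e-01]), 'dq': array([-0.00247853,  0.00047   , -0.00131776,  0.00160781,  0.00062805,
       -0.00048472]), 'joint_torque': array([-8.67514154e-04, -4.46039307e+01, -2.90570050e+01, -2.16807953e-04,
        1.18831717e-02, -2.04860896e-05]), 'tool_pos': array([ 245.50623545, -491.90842173,  403.88300214]), 'eef_rot': array([-1.39201209,  0.86282711, -0.86065118]), 'force': array([-0.18027033, -0.66441212, -0.32665728]), 'torque': array([ 0.02000699, -0.04869939, -0.00886667]), 'opening': 0.9977101259213054}
scene {'fx': 402.10482751048033, 'fy': 402.10482751048033, 'cx': 253.11566221464832, 'cy': 193.9643798918552, 'eye': array([-37.94405317, 546.30471954, 962.10395346]), 'orientation': array([-0.94360957,  2.53572201, -0.96356103]), 'R': array([[-0.75190556, -0.48033676,  0.45156908],
       [-0.65900772,  0.56696032, -0.49423155],
       [-0.01862417, -0.66920296, -0.74284624]])}
base_frame 178 287 0.71 [478.3 288.7  -0. ] [471.8 292.   12.3]
wide_tier
[... 374 characters left out ...]
array([[-0.52772776, -0.55484092,  0.64316013],
       [-0.84928755,  0.33162062, -0.41077784],
       [ 0.01463119, -0.76300676, -0.64622489]])}
base_frame 147 268 0.85 [488.2 285.8   0. ] [479.4 287.8  10.2]
wide_tier_handle 272 205 0.89 [437.  -64.6  99. ] [219.5  94.5 337.3]
wrist {'fx': 312.06397287195813, 'fy': 312.06397287195813, 'cx': 258.1398601281191, 'cy': 192.30066949757298, 'eye': array([ 305.16656515, -462.13948207,  373.05520198]), 'orientation': array([ 2.47531099, -1.53162138, -0.20432421]), 'R': array([[ 4.46163398e-01, -8.63899806e-01, -2.33699265e-01],
       [-8.94951028e-01, -4.30956599e-01, -1.15494885e-01],
       [-9.38231963e-04,  2.60678988e-01, -9.65425080e-01]])}
```

View pictures.

View pics/scene0.png

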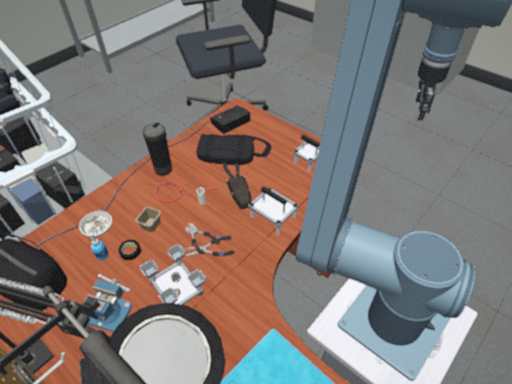

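View pics/side0.png

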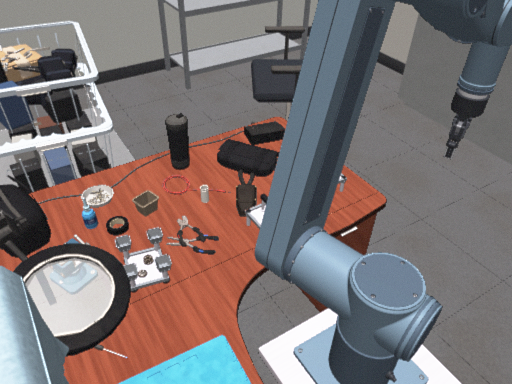

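```bash
python3 - <<'E'
from h import *
print(R.from_rotvec([-1.39201209,  0.86282711, -0.86065118]).as_matrix().round(3))
for n in ['scene','side']:
    c=cal(n); P=cloud(c,np.load(n+'0.npy'))
    def fit(cx,cy,zlo,zhi,r,name):
        m=(abs(P[...,2]-(zlo+zhi)/2)<(zhi-zlo)/2)&(np.hypot(P[...,0]-cx,P[...,1]-cy)<r)
        if m.sum()<5: print(n,name,'none'); return
        q=P[m]; r_=cv2.minAreaRect(q[:,:2].astype(np.float32))
        print(n,name,m.sum(),r_,'zmed',np.median(q[:,2]), 'p98',np.percentile(q[:,2],98))
    fit(430,-62,98,118,75,'wide bar'); fit(430,-62,45,65,90,'wide deck')
    fit(508,-322,98,118,75,'small bar'); fit(508,-322,45,65,90,'small deck')
    fit(483,287,62,90,110,'base cups')
E
```

```text
[[ 0.446 -0.     0.895]
 [-0.895  0.002  0.446]
 [-0.002 -1.     0.   ]]
scene wide bar 153 ((437.4406433105469, -61.77125930786133), (87.77224731445312, 15.981736183166504), 1.228856086730957) zmed 106.28614986245657 p98 110.50271505217643
scene wide deck 890 ((437.3970947265625, -62.45685577392578), (97.94319915771484, 118.3822250366211), 89.91207122802734) zmed 53.21318085627837 p98 61.520601125571964
scene small bar 88 ((497.89361572265625, -324.04010009765625), (16.245073318481445, 68.42134857177734), 88.76219177246094) zmed 106.48697311422637 p98 110.54872313778354
scene small deck 321 ((499.38128662109375, -322.9663391113281), (78.80448150634766, 75.8251724243164), 89.93489074707031) zmed 53.81651837642255 p98 60.948204217537274
scene base cups 524 ((481.4432373046875, 288.883056640625), (118.55331420898438, 141.0762481689453), 79.22655487060547) zmed 71.57161049087642 p98 78.60225539847202
side wide bar 41 ((466.42730712890625, -59.235511779785156), (13.383498191833496, 32.21520233154297), 81.76190185546875) zmed 104.94213713214685 p98 108.37979888428093
side wide deck 283 ((470.90631103515625, -28.24858856201172), (52.32319259643555, 92.70259857177734), 47.75825500488281) zmed 52.28872116098364 p98 58.885021556229816
side small bar none
side small deck 52 ((467.2361755371094, -350.74725341796875), (20.97820472717285, 42.457496643066406), 38.47718811035156) zmed 55.34159182656697 p98 58.96880870174882
side base cups 528 ((482.98809814453125, 289.3060302734375), (117.51058197021484, 141.55966186523438), 79.22956085205078) zmed 70.11368996347534 p98 76.5251029689122
```

```bash
python3 - <<'E'
from h import *
H=np.full((16,20),-1.)
for n in ['scene','side']:
    c=cal(n); D=np.load(n+'0.npy'); P=cloud(c,D)[D>0]
    i=((P[:,0]-150)//50).astype(int); j=((P[:,1]+450)//50).astype(int)
    k=(i>=0)&(i<16)&(j>=0)&(j<20)&(P[:,2]<700)
    np.maximum.at(H,(i[k],j[k]),P[k,2])
print('cols y',list(range(-450,550,50)))
for a in range(16): print(150+50*a,H[a].astype(int))
E
cat >> h.py <<'E'
def plan(pos,jawdeg):
    "dp and twist (deg) from present pose to TCP pos, tool down, jaw x axis at world angle jawdeg"
    s=get_state(); M=R.from_rotvec(s['eef_rot']).as_matrix(); a=np.radians(jawdeg)
    x=np.array([np.cos(a),np.sin(a),0]); y=np.array([0,0,-1.]); T=np.stack([x,y,np.cross(x,y)],1)
    print('t',round(s['time'],2),'pos',s['tool_pos'].round(1),'jawang',np.degrees(np.arctan2(M[1,0],M[0,0])).round(2),'F',s['force'].round(1),'open',round(s['opening'],3))
    print('dp',(M.T@(np.array(pos)-s['tool_pos'])).round(1),'twist',np.degrees(R.from_matrix(M.T@T).as_rotvec()).round(2))
E
python3 -c "
from h import *
plan([437.4,-62,330],-90)"
```

```text
cols y [-450, -400, -350, -300, -250, -200, -150, -100, -50, 0, 50, 100, 150, 200, 250, 300, 350, 400, 450, 500]
150 [571 605 661 609 637 662 670 699 699 648 479 315   5  11  11  11 311 313
 318 534]
200 [452  -1  -1 601 630 658 675 695 699 693 523 336   5   9  10  11 320 325
 328 537]
250 [436  -1  -1 597  -1  -1  -1  -1 699 699  -1   4   6   6   6   5 327 336
 341 529]
300 [ -1   0   2   5   2   0  -1   3   5   6   5   5   6   7   6   4   5 338
 343 528]
350 [  4   6   4   4   5   4  62 110  63   6   5   6   5   6   6   4   4   2
 384 411]
400 [  4   4   4   5   6   6  62 110  60   5   6  20   7  78  80  79  77  -1
  -1 412]
450 [  6  58 112  62   5   7  60 110  61   7  13  20  21  22  31  77  77   1
  -1 398]
500 [  6  58 110  61   7   6   5  26  25   6  11  15  20  80  81  78  76  87
  94   4]
550 [ 4  4  7  5  6  6 25 33 28  7  7 18 18  5 72 79 71 89 92  8]
600 [ 6  5  7 18 37 40 27 28 10 56  8 17  6  6 25 24  6 85  4 -1]
650 [  5   6  13  54  60  61  46  24  11  55   7   8  48  48  24  23  36   6
  98 115]
700 [  6   6  10  52  61  58  57  33   6  16  15  12  49  48  17  56 105   6
 123 138]
750 [  5  52  52  10  55  60  61  50   7  13  14  13   7   5  23  26  22   6
 171 172]
800 [  6  53  56  55  53  60  61  51 185 184 178   6   7   6  24  23  24   6
 115 173]
850 [  7  47  49  51  50   6   8   6 187 189 180   6  10  12  23  23  11  10
 102 124]
900 [ 8  7  5 38  9 10 11  8  8 10 11 13  9  7  5  6  6  6  6 -1]
t 0.45 pos [ 245.6 -492.1  404.6] jawang -63.48 F [-0.6  0.1 -0.1] open 1.004
dp [-299.2   74.7  363.7] twist [ 0.000e+00  2.652e+01 -1.000e-02]
```

Call:
apply_moves --series '[{"jaw":85,"dp":[-34,5,41],"twist":[0,5,0]},{"jaw":85,"dp":[-68,10,82],"twist":[0,10,0]},{"jaw":85,"dp":[-102,15,124],"twist":[0,15,0]},{"jaw":85,"dp":[-136,20,165],"twist":[0,21,0]},{"jaw":85,"dp":[-170,25,207],"twist":[0,26.5,0]}]'

```text
time: 1.08
tool_pos: [355.3, -246.0, 379.8]
eef_rot: [-1.207, 1.211, -1.212]
force: [0.3, -0.4, -0.8]
opening: 0.998
```

```bash
python3 -c "
from h import *
plan([437.4,-62,330],-90)"
```

```text
t 1.07 pos [ 355.3 -246.   379.8] jawang -90.2 F [ 0.3 -0.4 -0.8] open 0.998
dp [-184.3   49.8   81.5] twist [-0.04 -0.2   0.02]
```

Call:
apply_moves --series '[{"jaw":85,"dp":[-40,8,18],"twist":[0,0,0]},{"jaw":85,"dp":[-88,20,40],"twist":[0,0,0]},{"jaw":85,"dp":[-135,34,60],"twist":[0,0,0]},{"jaw":85,"dp":[-170,45,76],"twist":[0,0,0]},{"jaw":85,"dp":[-184.3,49.8,81.5],"twist":[0,-0.2,0]}]'

```text
time: 1.7
tool_pos: [437.7, -60.3, 329.5]
eef_rot: [-1.21, 1.207, -1.207]
force: [0.1, -0.4, -0.9]
opening: 0.995
```

```bash
python3 - <<'E'
from h import *
c=cal('wrist'); im,D=snapshot('wrist'); cv2.imwrite('pics/w1.png',im[:,:,::-1]);P=cloud(c,D)
for l in landmark_of('wide_tier_handle','wrist')[:2]:
    u,v=l['location'][0]*512,l['location'][1]*384; print(u,v,l['conf'],onplane(c,u,v,99).round(1))
for zl,zh in [(98,118),(45,65)]:
    m=(P[...,2]>zl)&(P[...,2]<zh)&(np.hypot(P[...,0]-437,P[...,1]+62)<85)
    print(m.sum(),cv2.minAreaRect(P[m][:,:2].astype(np.float32)),np.median(P[m][:,2]))
plan([437.4,-62,254],-90)
E
```

```text
2740 ((440.04827880859375, -63.097537994384766), (88.9367446899414, 13.975685119628906), 0.6307210922241211) 105.72646452570143
14106 ((439.45098876953125, -63.13481521606445), (115.96580505371094, 96.31627655029297), 0.6640350222587585) 50.75081796299641
t 1.8 pos [437.6 -61.2 329.6] jawang -89.86 F [ 0.1 -0.4 -0.2] open 0.994
dp [ 0.8 75.6 -0.1] twist [0.01 0.14 0.01]
```

View pics/w1.png

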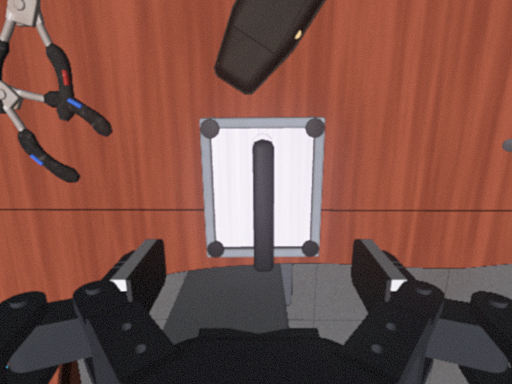

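The wrist picture shows the wide tier (deck at cols 202–323, rows 118–257) with its bar at col 263, rows 145–270, midway between the fingers. The fit gives a centre of (440, -63) and yaw 0.6°.

```bash
python3 -c "
from h import *
plan([439.7,-62.8,253],-89.4)"
```

```text
t 1.8 pos [437.6 -61.2 329.6] jawang -89.86 F [ 0.1 -0.4 -0.2] open 0.994
dp [ 1.6 76.6  2.2] twist [ 0.01 -0.46  0.01]
```

Call:
apply_moves --series '[{"jaw":60,"dp":[1,18,1.5],"twist":[0,-0.4,0]},{"jaw":60,"dp":[1.6,38,2.2],"twist":[0,-0.4,0]},{"jaw":60,"dp":[1.6,58,2.2],"twist":[0,-0.4,0]},{"jaw":60,"dp":[1.6,72,2.2],"twist":[0,-0.4,0]},{"jaw":60,"dp":[1.6,76.5,2.2],"twist":[0,-0.4,0]}]'

```text
time: 2.42
tool_pos: [439.5, -63.5, 252.7]
eef_rot: [-1.214, 1.204, -1.203]
force: [0.2, 0.5, 0.9]
opening: 0.702
```

Call:
apply_moves --series '[{"jaw":30,"dp":[0,0,0],"twist":[0,0,0]},{"jaw":10,"dp":[0,0,0],"twist":[0,0,0]},{"jaw":5,"dp":[0,0,0],"twist":[0,0,0]},{"jaw":5,"dp":[0,0,0],"twist":[0,0,0]},{"jaw":5,"dp":[0,0,0],"twist":[0,0,0]}]' --force 60

```text
time: 3.05
tool_pos: [439.8, -63.6, 253.3]
eef_rot: [-1.214, 1.202, -1.204]
force: [-0.2, 0.2, 6.3]
opening: 0.154
```

```bash
python3 -c "
from h import *
plan([439.7,-62.8,373],-89.4)"
```

```text
t 3.05 pos [439.8 -63.6 253.3] jawang -89.51 F [-0.2  0.2  6.3] open 0.154
dp [-7.000e-01 -1.197e+02 -1.000e-01] twist [-0.01 -0.11  0.04]
```

Call:
apply_moves --series '[{"jaw":5,"dp":[0,-8,0],"twist":[0,0,0]},{"jaw":5,"dp":[0,-30,0],"twist":[0,0,0]},{"jaw":5,"dp":[0,-65,0],"twist":[0,0,0]},{"jaw":5,"dp":[0,-100,0],"twist":[0,0,0]},{"jaw":5,"dp":[0,-125,0],"twist":[0,0,0]}]'

```text
time: 3.68
tool_pos: [439.6, -63.3, 379.8]
eef_rot: [-1.213, 1.202, -1.204]
force: [-0.1, -0.2, -2.0]
opening: 0.154
```

```bash
python3 - <<'E'
from h import *
plan([482,285,385],-100.8)
im,D=snapshot('wrist'); cv2.imwrite('pics/w2.png',im[:,:,::-1])
im,D=snapshot('scene'); cv2.imwrite('pics/s2.png',im[:,:,::-1]);
E
```

```text
t 3.67 pos [439.6 -63.3 379.8] jawang -89.5 F [-0.1 -0.2 -2. ] open 0.154
dp [-347.9   -5.4   45.4] twist [-0.06 11.3   0.05]
```

View pics/w2.png

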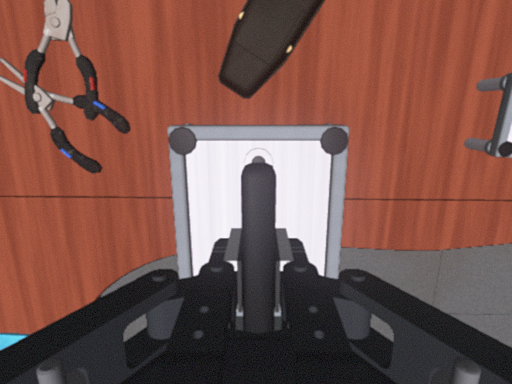

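View pics/s2.png

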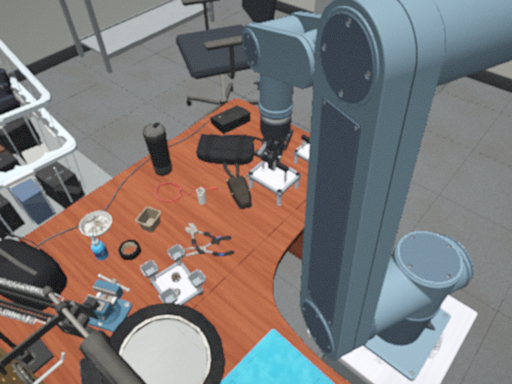

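```bash
python3 - <<'E'
from h import *
a=np.radians(31)
for n in ['scene','side']:
    c=cal(n); D=np.load(n+'0.npy'); P=cloud(c,D)[D>0]
    al=P[:,0]*np.cos(a)+P[:,1]*np.sin(a); la=-P[:,0]*np.sin(a)+P[:,1]*np.cos(a)
    for z in range(200,1000,100):
        for l in range(0,800,100):
            k=(P[:,2]>=z)&(P[:,2]<z+100)&(al>=l)&(al<l+100)&(P[:,1]>150)&(la<330)
            if k.sum()>5: print(n,'z',z,'al',l,'minlat',la[k].min().round(),k.sum())
E
```

```text
scene z 200 al 300 minlat 257.0 48
scene z 300 al 300 minlat 202.0 1776
scene z 300 al 400 minlat 192.0 4814
scene z 300 al 500 minlat 219.0 1354
scene z 300 al 600 minlat 234.0 849
scene z 300 al 700 minlat 231.0 119
scene z 400 al 500 minlat 250.0 230
scene z 400 al 600 minlat 240.0 475
scene z 400 al 700 minlat 248.0 15
scene z 500 al 400 minlat 322.0 38
scene z 500 al 500 minlat 290.0 491
side z 200 al 300 minlat 233.0 319
side z 300 al 300 minlat 202.0 2068
side z 300 al 400 minlat 191.0 4780
side z 300 al 500 minlat 218.0 1517
side z 400 al 500 minlat 254.0 65
```

Call:
apply_moves --series '[{"jaw":5,"dp":[-20,-2,3],"twist":[0,1,0]},{"jaw":5,"dp":[-55,-5,8],"twist":[0,2,0]},{"jaw":5,"dp":[-95,-5,13],"twist":[0,4,0]},{"jaw":5,"dp":[-135,-5,18],"twist":[0,6,0]},{"jaw":5,"dp":[-170,-5,22],"twist":[0,8,0]}]'

```text
time: 4.4
tool_pos: [460.3, 108.0, 383.9]
eef_rot: [-1.144, 1.303, -1.308]
force: [0.6, -0.4, -2.2]
opening: 0.152
```

```bash
python3 -c "
from h import *
plan([482,285,385],-100.8)"
```

```text
t 4.4 pos [460.3 108.  383.9] jawang -97.54 F [ 0.6 -0.4 -2.2] open 0.152
dp [-178.3   -1.5   -1.7] twist [-0.16  3.26  0.12]
```

Call:
apply_moves --series '[{"jaw":5,"dp":[-20,0,0],"twist":[0,1,0]},{"jaw":5,"dp":[-45,0,0],"twist":[0,2,0]},{"jaw":5,"dp":[-65,0,0],"twist":[0,3,0]},{"jaw":5,"dp":[-75,-1.5,-1],"twist":[0,3.3,0]},{"jaw":5,"dp":[-75,-1.5,-1],"twist":[0,3.3,0]}]'

```text
time: 5.03
tool_pos: [468.9, 182.8, 384.4]
eef_rot: [-1.115, 1.344, -1.349]
force: [0.0, -0.5, -2.2]
opening: 0.149
```

```bash
python3 - <<'E'
from h import *
plan([482,285,385],-100.8)
for n in ['wrist','scene','side']:
    c=cal(n); im,D=snapshot(n); cv2.imwrite(f'pics/{n}3.png',im[:,:,::-1]);P=cloud(c,D); np.save(n+'3.npy',D)
    m=(P[...,2]>62)&(P[...,2]<90)&(np.hypot(P[...,0]-482,P[...,1]-289)<105)
    print(n,m.sum(),cv2.minAreaRect(P[m][:,:2].astype(np.float32)) if m.sum()>5 else '')
E
```

```text
t 5.03 pos [468.9 182.8 384.4] jawang -100.77 F [ 0.  -0.5 -2.2] open 0.149
dp [-102.9   -0.8   -6.2] twist [-0.09  0.03  0.15]
wrist 2771 ((482.66009521484375, 289.567138671875), (119.06436920166016, 138.2086944580078), 79.20519256591797)
scene 529 ((481.502685546875, 289.13555908203125), (117.99566650390625, 141.80496215820312), 79.0082015991211)
side 526 ((482.1364440917969, 289.36077880859375), (117.48127746582031, 142.41748046875), 79.42426300048828)
```

View pics/wrist3.png

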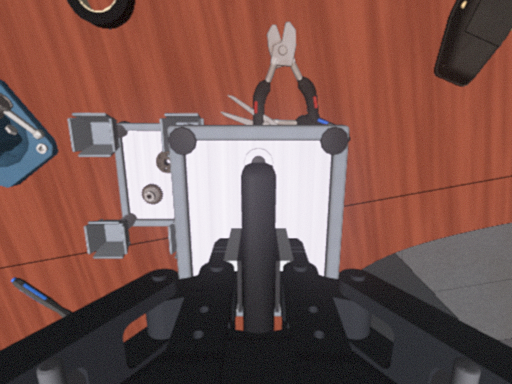

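View pics/side3.png

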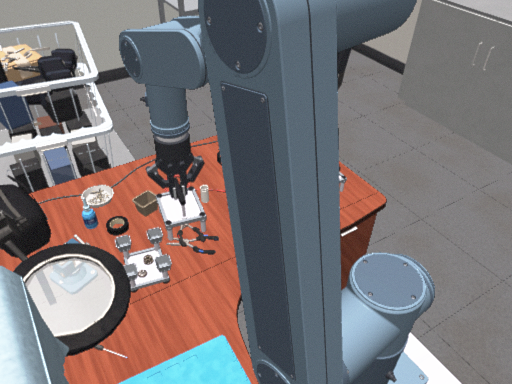

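View pics/scene3.png

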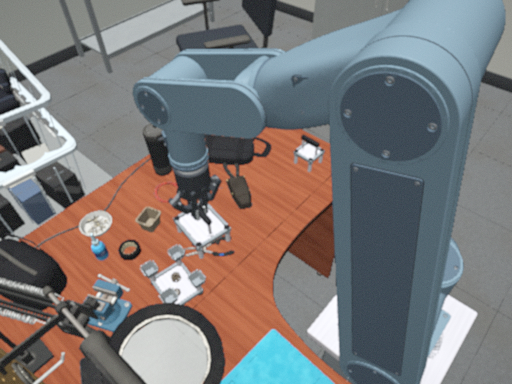

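```bash
python3 - <<'E'
from h import *
for n in ['wrist','scene','side']:
    c=cal(n) ; P=cloud(c,np.load(n+'3.npy'))
    for lo,hi in [(172,200),(110,165)]:
        m=(P[...,2]>lo)&(P[...,2]<hi)&(np.hypot(P[...,0]-469,P[...,1]-183)<95)
        if m.sum()>5:
            q=P[m]; print(n,m.sum(),cv2.minAreaRect(q[:,:2].astype(np.float32)),np.percentile(q[:,2],[2,50,98]).round(1))
            A=np.c_[q[:,0]-469,q[:,1]-183,np.ones(len(q))]; print(np.linalg.lstsq(A,q[:,2],rcond=None)[0].round(4))
E
```

```text
wrist 19247 ((469.3037414550781, 182.04339599609375), (96.5228042602539, 116.15525817871094), 79.1445541381836) [180.6 182.3 189.2]
[ 2.870000e-02 -7.000000e-03  1.833126e+02]
scene 1234 ((467.19073486328125, 182.805419921875), (96.74833679199219, 117.77572631835938), 78.8744888305664) [179.  184.1 191.7]
[-5.400000e-03  1.000000e-03  1.848531e+02]
scene 83 ((449.6640930175781, 212.4366455078125), (137.6461181640625, 69.29611206054688), 29.24411392211914) [138.  150.8 164.3]
[-1.800000e-02  1.750000e-02  1.501061e+02]
side 1242 ((466.99267578125, 183.14263916015625), (96.17691040039062, 120.92386627197266), 79.10550689697266) [177.3 182.7 190.2]
[-7.000000e-04 -1.500000e-03  1.835854e+02]
side 94 ((449.2196960449219, 212.49105834960938), (137.66091918945312, 68.86798095703125), 30.784582138061523) [135.4 149.1 163.8]
[-8.380000e-02  3.060000e-02  1.451423e+02]
```

```bash
python3 -c "
from h import *
plan([483,289.6,384],-100.8)"
```

```text
t 5.17 pos [469.1 181.9 384.9] jawang -100.86 F [ 0.   0.1 -3.2] open 0.15
dp [-108.4    0.6   -6.6] twist [-0.14 -0.06  0.14]
```

Call:
apply_moves --series '[{"jaw":5,"dp":[-25,0,-1],"twist":[0,0,0]},{"jaw":5,"dp":[-55,0,-3],"twist":[0,0,0]},{"jaw":5,"dp":[-85,0,-5],"twist":[0,0,0]},{"jaw":5,"dp":[-104,0,-6.5],"twist":[0,0,0]},{"jaw":5,"dp":[-108.4,0,-6.6],"twist":[-0.1,0,0.1]}]'

```text
time: 5.8
tool_pos: [483.1, 290.0, 384.5]
eef_rot: [-1.115, 1.346, -1.348]
force: [-0.5, 0.1, -1.6]
opening: 0.147
```

```bash
python3 - <<'E'
from h import *
plan([483,289.6,345],-100.8)
im,D=snapshot('scene'); cv2.imwrite('pics/s4.png',im[:,:,::-1])
im,D=snapshot('wrist'); cv2.imwrite('pics/w4.png',im[:,:,::-1])
E
```

```text
t 5.8 pos [483.1 290.  384.5] jawang -100.81 F [-0.5  0.1 -1.6] open 0.147
dp [ 0.4 39.5 -0. ] twist [-0.03 -0.01  0.06]
```

View pics/s4.png

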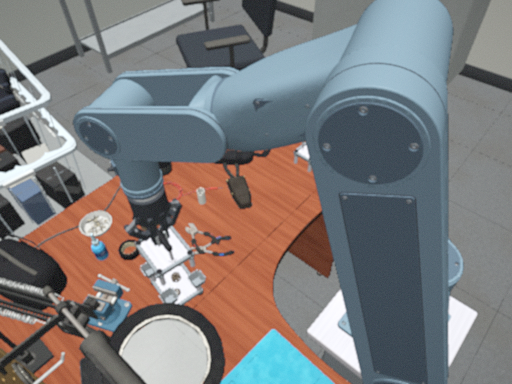

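View pics/w4.png

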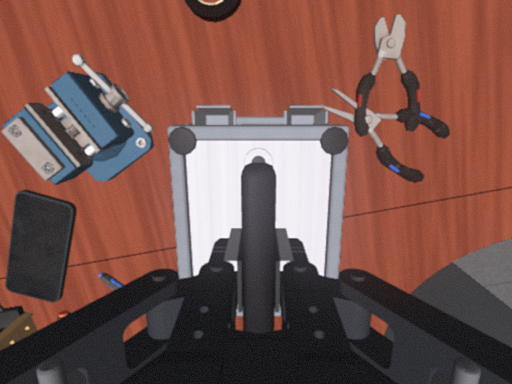

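The tier (posts at cols 182 and 333) lies symmetric over the cups (213 and 307). Now lowering it.

Call:
apply_moves --series '[{"jaw":5,"dp":[0.4,12,0],"twist":[0,0,0]},{"jaw":5,"dp":[0.4,26,0],"twist":[0,0,0]},{"jaw":5,"dp":[0.4,40,0],"twist":[0,0,0]},{"jaw":5,"dp":[0.4,48,0],"twist":[0,0,0]},{"jaw":5,"dp":[0.4,50,0],"twist":[0,0,0]}]'

```text
time: 6.52
tool_pos: [482.9, 288.7, 333.6]
eef_rot: [-1.116, 1.347, -1.348]
force: [-0.9, -0.7, -1.9]
opening: 0.155
```

```bash
python3 - <<'E'
from h import *
plan([483,289.6,315],-100.8)
for n in ['scene','side']:
    im,D=snapshot(n); c=cal(n); u,v=map(int,proj(c,[482,289,80])); k=im[max(0,v-60):v+60,max(0,u-80):u+80]; cv2.imwrite(f'pics/{n}5.png',cv2.resize(k,None,fx=4,fy=4,interpolation=3)[:,:,::-1])
E
```

```text
t 6.53 pos [482.9 288.7 333.6] jawang -100.85 F [-0.9 -0.7 -1.9] open 0.155
dp [-0.9 18.6 -0. ] twist [ 0.05 -0.05  0.12]
```

View pics/scene5.png

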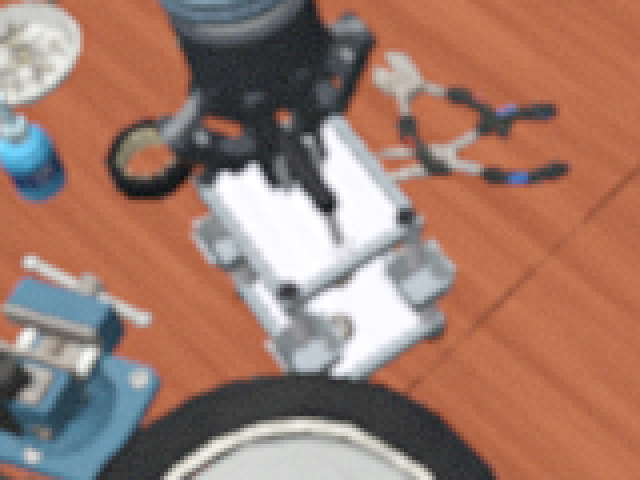

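View pics/side5.png

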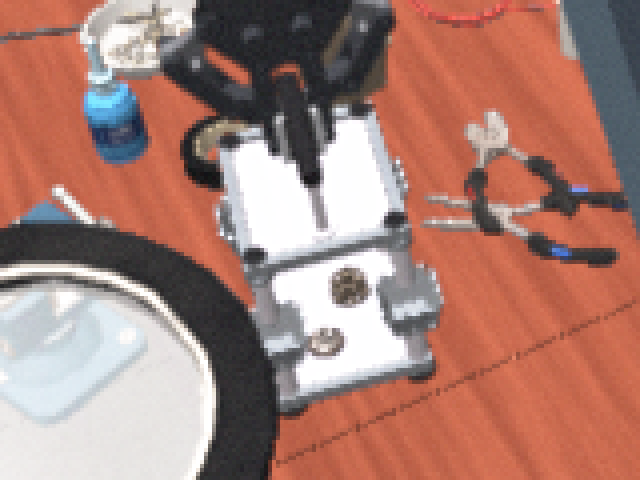

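The side picture shows the near posts (265 and 400 col) running straight into the cup mouths. Lowering gently.

Call:
apply_moves --series '[{"jaw":5,"dp":[-0.9,4,0],"twist":[0,0,0]},{"jaw":5,"dp":[-0.9,9,0],"twist":[0,0,0]},{"jaw":5,"dp":[-0.9,14,0],"twist":[0,0,0]},{"jaw":5,"dp":[-0.9,18,0],"twist":[0,0,0]},{"jaw":5,"dp":[-0.9,20,0],"twist":[0,0,0]}]'

```text
time: 7.25
tool_pos: [483.2, 289.7, 313.9]
eef_rot: [-1.115, 1.347, -1.348]
force: [0.2, -0.5, -2.4]
opening: 0.15
```

```bash
python3 - <<'E'
from h import *
plan([483,289.6,306],-100.8)
E
```

```text
t 7.25 pos [483.2 289.7 313.9] jawang -100.84 F [ 0.2 -0.5 -2.4] open 0.15
dp [ 0.2  7.9 -0.1] twist [ 0.01 -0.04  0.1 ]
```

Free so far, with the posts about 14 mm into the cups.

Call:
apply_moves --series '[{"jaw":5,"dp":[0,2,0],"twist":[0,0,0]},{"jaw":5,"dp":[0,4,0],"twist":[0,0,0]},{"jaw":5,"dp":[0,6,0],"twist":[0,0,0]},{"jaw":5,"dp":[0,7.5,0],"twist":[0,0,0]},{"jaw":5,"dp":[0,8,0],"twist":[0,0,0]}]'

```text
time: 7.88
tool_pos: [483.2, 289.7, 306.4]
eef_rot: [-1.115, 1.346, -1.348]
force: [-1.0, -0.7, 2.6]
opening: 0.153
```

```bash
python3 - <<'E'
from h import *
plan([483,289.6,305],-100.8)
for n in ['scene','side','wrist']:
    im,D=snapshot(n); c=cal(n); P=cloud(c,D)
    if n!='wrist':
      u,v=map(int,proj(c,[482,289,80])); k=im[max(0,v-60):v+60,max(0,u-80):u+80]; cv2.imwrite(f'pics/{n}6.png',cv2.resize(k,None,fx=4,fy=4,interpolation=3)[:,:,::-1])
    m=(P[...,2]>100)&(P[...,2]<120)&(np.hypot(P[...,0]-482,P[...,1]-289)<95)
    q=P[m]; A=np.c_[q[:,0]-482,q[:,1]-289,np.ones(len(q))]
    print(n,m.sum(),cv2.minAreaRect(q[:,:2].astype(np.float32)),np.percentile(q[:,2],[2,50,98]).round(1),np.linalg.lstsq(A,q[:,2],rcond=None)[0].round(4))
E
```

```text
t 7.88 pos [483.2 289.7 306.4] jawang -100.84 F [-1.  -0.7  2.6] open 0.153
dp [ 0.1  1.4 -0.2] twist [-0.01 -0.04  0.09]
scene 1201 ((480.5384216308594, 290.2838439941406), (96.62467956542969, 116.27190399169922), 79.14033508300781) [101.6 106.1 113.4] [-9.300000e-03  4.000000e-03  1.067945e+02]
side 1236 ((482.2420349121094, 290.4122314453125), (96.17644500732422, 120.5745620727539), 79.54051208496094) [100.6 104.6 112. ] [-5.400000e-03  2.400000e-03  1.054664e+02]
wrist 19239 ((483.0199890136719, 290.09246826171875), (96.47071075439453, 115.85829162597656), 79.1484375) [102.  103.7 110.5] [ 2.550000e-02 -5.900000e-03  1.047469e+02]
```

View pics/side6.png

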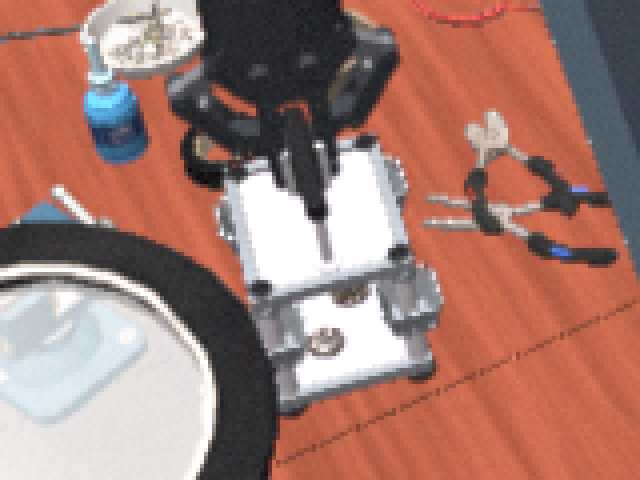

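Contact at the expected height. A small extra push will confirm the floor.

Call:
apply_moves --series '[{"jaw":5,"dp":[0,0.7,0],"twist":[0,0,0]},{"jaw":5,"dp":[0,1.4,0],"twist":[0,0,0]},{"jaw":5,"dp":[0,2,0],"twist":[0,0,0]},{"jaw":5,"dp":[0,2,0],"twist":[0,0,0]},{"jaw":5,"dp":[0,2,0],"twist":[0,0,0]}]'

```text
time: 8.65
tool_pos: [483.1, 289.7, 306.2]
eef_rot: [-1.113, 1.345, -1.349]
force: [-4.7, -2.7, 11.9]
opening: 0.15
```

Call:
apply_moves --series '[{"jaw":5,"dp":[0,0,0],"twist":[0,0,0]},{"jaw":20,"dp":[0,0,0],"twist":[0,0,0]},{"jaw":40,"dp":[0,0,0],"twist":[0,0,0]},{"jaw":60,"dp":[0,0,0],"twist":[0,0,0]},{"jaw":60,"dp":[0,0,0],"twist":[0,0,0]}]'

```text
time: 9.28
tool_pos: [483.2, 289.7, 306.1]
eef_rot: [-1.113, 1.346, -1.349]
force: [-0.5, -0.6, -0.2]
opening: 0.702
```

Call:
apply_moves --series '[{"jaw":60,"dp":[0,-5,0],"twist":[0,0,0]},{"jaw":60,"dp":[0,-20,0],"twist":[0,0,0]},{"jaw":60,"dp":[0,-50,0],"twist":[0,0,0]},{"jaw":60,"dp":[0,-90,0],"twist":[0,0,0]},{"jaw":60,"dp":[0,-120,0],"twist":[0,0,0]}]'

```text
time: 9.9
tool_pos: [483.0, 289.9, 429.2]
eef_rot: [-1.111, 1.344, -1.349]
force: [1.1, 0.3, 0.3]
opening: 0.703
```

```bash
python3 - <<'E'
from h import *
plan([483,289.6,305],-100.8)
for n in ['scene','side','wrist']:
    c=cal(n); im,D=snapshot(n);  P=cloud(c,D)
    if n=='wrist': cv2.imwrite('pics/w7.png',im[:,:,::-1])
    else:
      u,v=map(int,proj(c,[482,289,80])); k=im[max(0,v-60):v+60,max(0,u-80):u+80]; cv2.imwrite(f'pics/{n}7.png',cv2.resize(k,None,fx=4,fy=4,interpolation=3)[:,:,::-1])
    for lo,hi in [(98,120),(150,172)]:
        m=(P[...,2]>lo)&(P[...,2]<hi)&(np.hypot(P[...,0]-482,P[...,1]-289)<95)
        q=P[m]; A=np.c_[q[:,0]-482,q[:,1]-289,np.ones(len(q))]
        if m.sum()>5: print(n,m.sum(),cv2.minAreaRect(q[:,:2].astype(np.float32)),np.percentile(q[:,2],[2,50,98]).round(1),np.linalg.lstsq(A,q[:,2],rcond=None)[0].round(4))
E
```

```text
t 9.9 pos [483.  289.9 429.2] jawang -100.83 F [1.1 0.3 0.3] open 0.703
dp [  0.4 124.2  -0.5] twist [-0.24 -0.03 -0.04]
scene 1469 ((481.619873046875, 290.64324951171875), (96.30718994140625, 118.35780334472656), 79.36005401611328) [101.9 106.3 113.8] [-6.000000e-04  2.500000e-03  1.070665e+02]
scene 207 ((480.9325866699219, 290.516845703125), (14.974434852600098, 90.3199234008789), 78.93553161621094) [152.3 159.9 163. ] [-3.250000e-02 -2.067000e-01  1.599822e+02]
side 1366 ((482.0880126953125, 290.827392578125), (95.72435760498047, 119.92945861816406), 79.13365936279297) [100.3 104.5 111.7] [-1.800000e-03  6.000000e-04  1.054576e+02]
side 172 ((480.60186767578125, 291.1020812988281), (13.645370483398438, 89.68527221679688), 79.14082336425781) [151.1 158.7 161.8] [ 1.270000e-02 -5.420000e-02  1.585372e+02]
wrist 10044 ((483.09527587890625, 290.1932678222656), (96.13349151611328, 116.17896270751953), 79.39225006103516) [101.9 103.8 110.7] [3.100000e-03 2.000000e-04 1.052673e+02]
wrist 1832 ((483.86627197265625, 290.08056640625), (13.826131820678711, 88.9864273071289), 78.88616943359375) [154.9 158.8 160.4] [-7.900000e-03 -5.700000e-03  1.585263e+02]
```

View pics/side7.png

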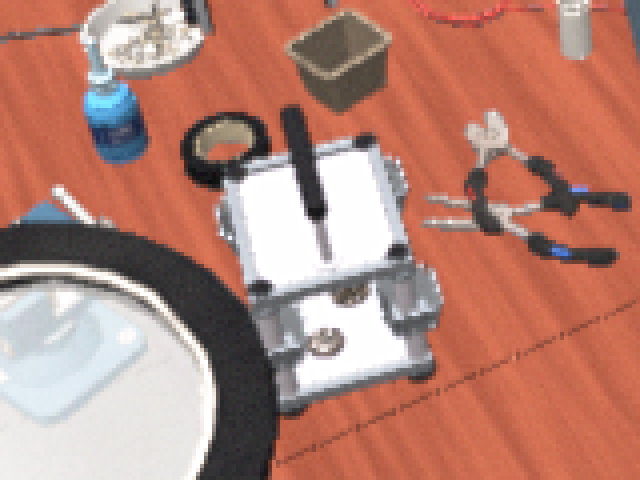

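View pics/w7.png

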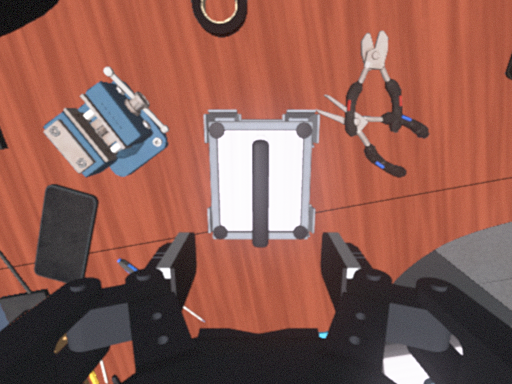

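The tier sits level in all four cups. The bar top is at 158.5–160 mm against the expected 160, the deck tilt is under 0.2°, and the gripper is clear. Handing in.

```bash
python3 -c "
from station import *
print(close_job())"
```

```text
the job is handed in; nothing more can be done
None
```

I put the wide tier on the base frame and handed the job in at about 10 s of the 42 s allowed; `close_job` gives no verdict. I held the tier by its handle until the posts met the cup floors. Then I opened the gripper and raised it about 120 mm clear.

**Seated height:** while lowering, the tool met a firm stop at 306.2 mm, against about 306 expected for fully home. After release, the three cameras put the bar's top at 158.5–160 mm, where 160 is expected.

**Level and position:** the deck is level to within about 0.2°. Its centre is within about 1.5 mm of the base frame's, and the two are lined up to about 0.5°.

**Forces:** the highest reading was about 13 N, from a small push I made to confirm the posts were on the floors.

**Not checked or in disagreement:**
- **Handle finder:** it reported nothing in the one wrist picture I tried, so I used the depth data, which agreed to about 3 mm.
- **Small tier:** I never touched it, but I didn't measure it again at the end.

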